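# Switch on and zero the balance under the beaker

## Robot

A 7-joint arm with a two-finger parallel gripper is mounted at the origin on a cart in front of the work surface, level with it; the furniture and walls round the work are solid. World frame = base frame: x ahead of the robot, y to its left, z up, the work surface at z = 0. Lengths are in m, angles in rad, forces in N, time in s.
With the tool pointing down it reaches from about 0.425 to 0.925 m from the base axis. Payload 6.8 kg.
Tool frame: the origin (TCP) lies midway between the tips of the shut fingers; the grasp point (between the pads) lies 19 mm behind it; z points along the fingers, y is the direction in which the jaws open and shut (so a half turn about z gives the same grasp; the last joint's range is limited). The gripper opens to 85 mm and grips with 20 to 120 N. Pads are 22 mm wide; open, the fingers measure 114 mm over their backs; the gripper's body (76 mm by 85 mm) begins 54 mm behind the grasp point. The pads swing forward as they close: fully open they stand 13 mm farther back than shut.
Start: joints at [-1.237, 0.477, 0.022, 1.555, -0.011, 1.109, -0.083], TCP at [0.289, 0.61, 0.231] pointing down, gripper open.
Joint ranges: [-2.96, 2.96], [-0.34, 2.1], [-1.41, 1.46], [0.24, 2.44], [-1.37, 4.51], [0.17, 1.92], [-2.96, 2.96]. Speed limits (rad/s): [2.39, 2.39, 3.14, 3.14, 3.14, 3.14, 3.14].

## Interface

Orientations are given as a unit quaternion [w, x, y, z].
In Python, from station import status, eyes, workorder gives the robot as it stands. The module is installed in compiled form; this text tells all that it offers.
- The arm moves only by the shell command python3 -m jog 'ROWS' [FORCE]. ROWS is text: rows parted by semicolons, each of 7 numbers parted by spaces: the shift along the tool's x, y, z in m, then the turn, a rotation vector about the tool's x, y, z in degrees, then the finger opening in m, from 0 to 0.0854. In form: dx dy dz rx ry rz jaw; .... A call has 1 to 5 rows; each row is the pose to reach, as a shift and turn from the pose commanded when the call began, along the tool's axes at that moment; what a row does not reach only later rows make up. A row lasts 1/10 s, in which the tool goes at most 50 mm and 8.59 degrees, less where a joint would pass 70% of its speed; a pose out of reach is approached as far as the arm can. A call with a gripper value outside its range is refused whole. The fingers move at their own pace and stop on an object; FORCE is the grip in N (left out, the last holds). Time passes only in rows, so rows that repeat a pose let the fingers close. It gives the time, the measured TCP pose, the force and the opening at its end, in the units of the state.
- status.get_obs(): the state, without advancing time (a new reading comes with each control period).
- eyes.read_camera(name): name is "scene" or "side" or "wrist"; returns a dict with "image" (400x640x3 uint8, red, green, blue), "intrinsics" (3x3 intrinsics, pixels), "position" and "orientation" of the camera in the world. Camera axes: x right, y up, looking along -z (the intrinsics and any distortion apply to the point x, -y, -z); pixel columns grow to the right and rows downward; lengths in m; the calibration is good to about 2 mm. The wrist camera is an equidistant fisheye: a pixel r from the principal point sees the ray r / f radians off the axis. A picture is of the moment at which its call begins. There is no depth.
- workorder.hand_in(): hands the job in, once; it reports no verdict.
The state is a dict: "t": time; "q": joint angles; "joint_vel": joint speeds; "joint_torque": joint torques, N m; "eef_pos": TCP position; "tool_rot": TCP orientation; "contact_force": force on the tool from outside, world axes, zero at the start; "torque": the same for the moment, N m; "gripper_width": opening from 0.0 (shut) to 1.0 (fully open).
Only numpy, scipy, OpenCV 4.12 (cv2) and the standard library are available. Lean on these libraries where they do the work, as an engineer would, in place of code of your own. Each camera call takes 0.05 s, during which the arm holds its last target.

## Task

Get the balance with the beaker on its pan ready for weighing: with the fingertips, gently press its small round key to switch it on and let it come back up, then gently press its long key to zero it, each down for about half a second. Finish with the hand clear and all keys up again; leave the other balance alone, do not touch a pan or the glass on it, and do not pick up or shift anything.

Things in the scene. Friction and masses are not known exactly. Their poses are not given: they have to be found in the camera images.
- balance_a: Bench balance, white on grey, 190 (x) x 140 (y) x 36 mm, fixed. Origin: centre of its underside. Its -x is the front, facing the robot within 0.3 rad; +y is the robot's left. Along x: keys at -74 mm, blank dark display at -40, steel pan centred at +36. It carries the beaker: the one to use. It stands left or right.
- balance_b: Bench balance, white on grey, 190 (x) x 140 (y) x 36 mm, fixed. Origin: centre of its underside. Its -x is the front, facing the robot within 0.3 rad; +y is the robot's left. Along x: keys at -74 mm, blank dark display at -40, steel pan centred at +36. It carries the conical flask: leave it alone.
- round_key_a_top (a point): centre of the top face of the small round key of balance_a: a white round key 19 mm in diameter, at [-74, -45, 43] mm in the balance's frame, i.e. front right; its top stands 7 mm above the housing when up
- long_key_a_top (a point): centre of the top face of the long key of balance_a: a white rounded bar key 18 (x) x 44 (y) mm, at [-74, 22, 43] mm in the balance's frame, i.e. front left; its top stands 7 mm above the housing when up
- round_key_b_top (a point): centre of the top face of the small round key of balance_b: a white round key 19 mm in diameter, at [-74, -45, 43] mm in the balance's frame, i.e. front right; its top stands 7 mm above the housing when up
- long_key_b_top (a point): centre of the top face of the long key of balance_b: a white rounded bar key 18 (x) x 44 (y) mm, at [-74, 22, 43] mm in the balance's frame, i.e. front left; its top stands 7 mm above the housing when up
- round_key_a (a joint): travel of the round key of balance_a, m: 0 up, 0.006 fully down (top then 1 mm above the housing). It clicks in at 0.003; a spring (1.2 N at the top, 4.8 N fully down) lifts it again
- long_key_a (a joint): travel of the long key of balance_a, m: 0 up, 0.006 fully down (top then 1 mm above the housing). It clicks in at 0.003; a spring (1.2 N at the top, 4.8 N fully down) lifts it again
- pan_a: round steel pan of balance_a, 98 mm in diameter, its top 46 mm above the bench; origin on the bench level under the pan's centre; not to be touched
- round_key_b (a joint): travel of the round key of balance_b, m: 0 up, 0.006 fully down (top then 1 mm above the housing). It clicks in at 0.003; a spring (1.2 N at the top, 4.8 N fully down) lifts it again
- long_key_b (a joint): travel of the long key of balance_b, m: 0 up, 0.006 fully down (top then 1 mm above the housing). It clicks in at 0.003; a spring (1.2 N at the top, 4.8 N fully down) lifts it again
- pan_b: round steel pan of balance_b, 98 mm in diameter, its top 46 mm above the bench; origin on the bench level under the pan's centre; not to be touched
- beaker: straight glass beaker with a spout, 54 x 60 mm, 70 mm high (top 116 mm above the bench), loose on the pan of balance_a; origin: centre of its underside
- flask: conical glass flask with purple liquid, 62 mm in diameter, 102 mm high (top 148 mm above the bench), loose on the pan of balance_b; origin: centre of its underside
- eyepieces (a point): middle of the eyepiece ends of the microscope behind the work, which overhang the bench 340 to 415 mm up, from 30 mm nearer the robot than this point, 65 mm to each side, and back to the microscope's  keep the arm and hand clear
- petri: flat round petri dish, 90 mm in diameter, 16 mm high, between the balances; origin: centre of its underside
- oil: small dropper bottle, 28 mm in diameter, 71 mm high, between the balances and behind the dish; origin: centre of its underside
- tweezers: steel forceps lying flat, 17 x 124 (its y) x 10 mm, on the left; origin: centre of its underside
- slides: carton of microscope slides, 32 x 79 (its y) x 30 mm, on the right; origin: centre of its underside
- coverslips: small square box, 27 x 27 x 14 mm, on the right, nearer the robot than the carton; origin: centre of its underside
Mind the look-alikes: they are no part of the job. What is shaped like the beaker but green or red is not meant.

How it is judged:
On the way, in this order (a step that is already met when the one before it is completed fails the run):
1. the round key of the beaker's balance is pressed by the fingers, more than 3 mm for 0.2 s, its long key up (value of joint round_key_a above 0.003 m and value of joint long_key_a below 0.001 m and contact force between the fingers and balance_a above 0.5 N), for 0.2 s.
2. with the round key up again, the long key is pressed by the fingers, more than 3 mm for 0.2 s (value of joint long_key_a above 0.003 m and value of joint round_key_a below 0.001 m and contact force between the fingers and balance_a above 0.5 N), for 0.2 s.
At the end, for the whole second after the job is handed in: all four keys are up (within 1 mm); the beaker and the flask stand upright on their pans within 8 mm of where they stood, and the dish, dropper bottle, forceps, carton and small box are within 10 mm of where they were (value of joint each of long_key_a, long_key_b, round_key_a, round_key_b below 0.001 m and distance of each of beaker, flask from where it was at the start of the episode below 0.008 m and distance of each of petri, oil, tweezers, slides, coverslips from where it was at the start of the episode below 0.01 m and angle between each of beaker, flask's own z axis and vertical below 0.1 rad); the robot touches nothing.
It fails at once if the other balance is touched (more than 1 N) or one of its keys pressed (more than 2 mm) (value of joint any of long_key_b, round_key_b above 0.002 m or contact force between any of the fingers, the arm and balance_b above 1 N).
It fails at once if the robot presses on the beaker's balance with more than 20 N (contact force between any of the fingers, the arm and balance_a above 20 N).
It fails at once if the robot touches a pan, the beaker or the flask (more than 1 N) (contact force between any of the fingers, the arm and pan_a above 1 N or contact force between any of the fingers, the arm and pan_b above 1 N or contact force between any of the fingers, the arm and beaker above 1 N or contact force between any of the fingers, the arm and flask above 1 N).
It fails at once if the beaker or the flask is shifted or lifted by more than 8 mm (distance of any of beaker, flask from where it was at the start of the episode above 0.008 m).
It fails at once if another thing on the bench is shifted or lifted by more than 10 mm (distance of any of petri, oil, tweezers, slides, coverslips from where it was at the start of the episode above 0.01 m).
It also fails if it takes over 48 s, if anything falls off the work surface, if the arm or the gripper's body presses on something with over 40 N, if the wrist force passes 120 N, or if a joint passes its speed limit or range.

## Working session

There is one attempt and no reset: what is moved stays moved. The work goes in short steps, Python scripts to look and compute and a shell command to move; the robot and the scene stay as the last step left them, time stands still between calls to the robot, and variables do not carry over. Pictures are saved under pics/ and viewed, and the job is handed in when it is done.

```bash
mkdir -p pics; cat > h.py <<'E'
import numpy as np,cv2
from station import status,eyes
from scipy.spatial.transform import Rotation as R
def rot(q): return R.from_quat([q[1],q[2],q[3],q[0]]).as_matrix()
def cam(n):
    return eyes.read_camera(n)
def ray(c,u,v,fish=False):
    K=np.array(c["intrinsics"]);x=(u-K[0,2])/K[0,0];y=(v-K[1,2])/K[1,1]
    if fish:
        r=np.hypot(x,y);s=np.sin(r)/max(r,1e-9);d=np.array([x*s,-y*s,-np.cos(r)])
    else: d=np.array([x,-y,-1.])
    return np.array(c["position"]),rot(c["orientation"])@d
def onz(c,u,v,z,fish=False):
    p,d=ray(c,u,v,fish);return p+d*(z-p[2])/d[2]
def proj(c,P):
    K=np.array(c["intrinsics"]);q=rot(c["orientation"]).T@(np.array(P)-np.array(c["position"]))
    return K[0,2]+K[0,0]*q[0]/-q[2],K[1,2]+K[1,1]*-q[1]/-q[2]
E
python3 - <<'E'
from h import *
o=status.get_obs();print(o["t"],o["eef_pos"],o["tool_rot"],o["contact_force"])
import pickle
D={}
for n in("scene","side","wrist"):
    c=cam(n);D[n]=c;cv2.imwrite(f"pics/{n}0.png",c["image"][:,:,::-1]);print(n,c["position"],c["orientation"],c["intrinsics"])
pickle.dump(D,open("c0.pkl","wb"))
E
```

```text
0.0 [0.28836609 0.60964341 0.23033294] [-1.28423802e-04  2.19087701e-01  9.75704738e-01 -9.09095322e-04] [-0.09057218 -0.79268731  0.7235241 ]
scene [-0.43169692 -0.81672886  0.79446631] [ 0.76061596  0.49129511 -0.22844721 -0.35763717] [[373.48267562   0.         319.31594179]
 [  0.         373.48267562 197.52892256]
 [  0.           0.           1.        ]]
side [-0.17068636 -1.58581697  0.87895119] [ 0.80707387  0.55476818 -0.1183506  -0.16388157] [[430.22887073   0.         315.93364741]
 [  0.         430.22887073 197.73372768]
 [  0.           0.           1.        ]]
wrist [0.22660832 0.63801111 0.3734177 ] [ 0.83664693 -0.11604408 -0.07380396  0.53019681] [[309.70691629   0.         321.58669585]
 [  0.         309.70691629 201.79499744]
 [  0.           0.           1.        ]]
```

View pics/scene0.png

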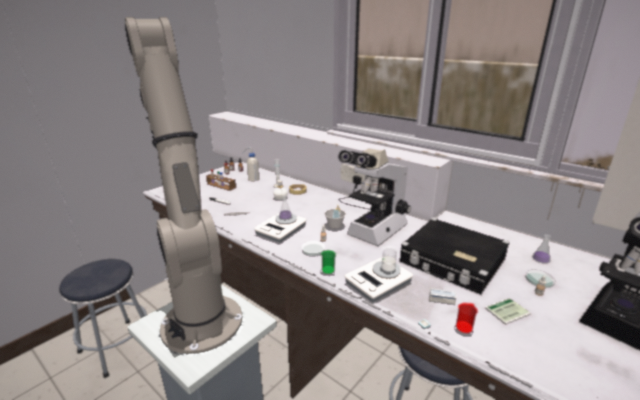

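View pics/side0.png

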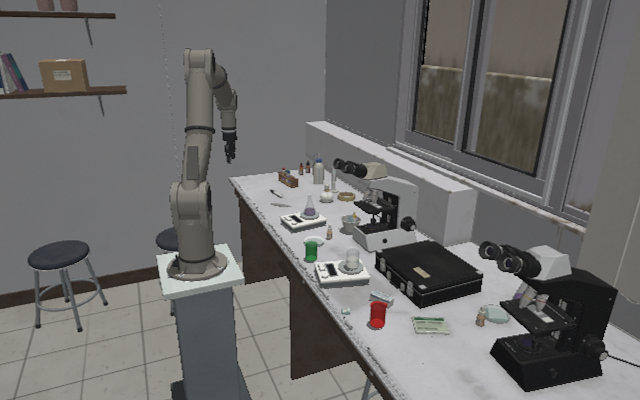

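View pics/wrist0.png

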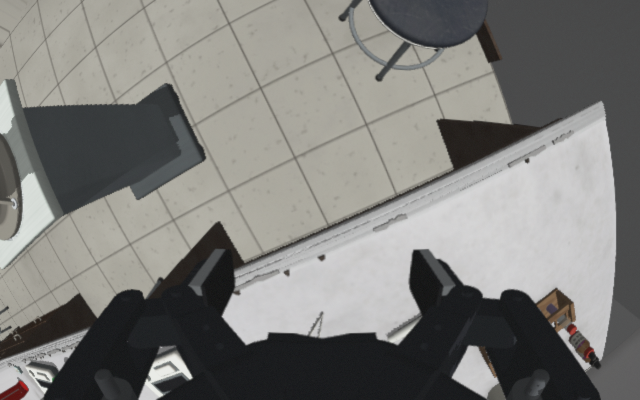

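The beaker's balance is the right-hand one, at about (380,278) in scene and (343,272) in side. The flask's is on the left. I'll zoom in on it.

```bash
python3 - <<'E'
import pickle,cv2,numpy as np
D=pickle.load(open("c0.pkl","rb"))
a=cv2.resize(D["scene"]["image"][235:310,330:430,::-1],None,fx=6,fy=6,interpolation=cv2.INTER_CUBIC)
b=cv2.resize(D["side"]["image"][235:300,300:400,::-1],None,fx=6,fy=6,interpolation=cv2.INTER_CUBIC)
cv2.imwrite("pics/za.png",a);cv2.imwrite("pics/zb.png",b)
E
```

```text
(no output)
```

View pics/za.png

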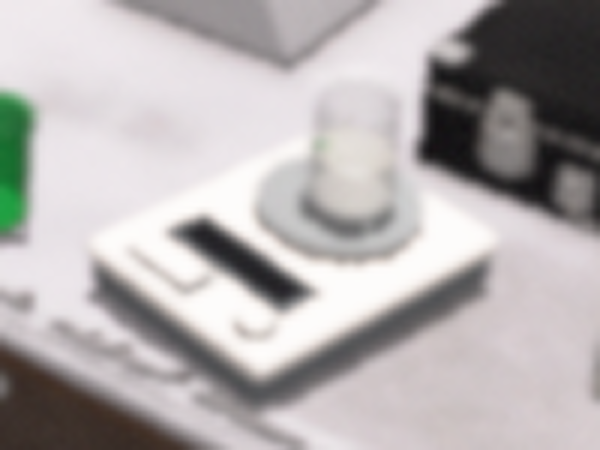

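View pics/zb.png

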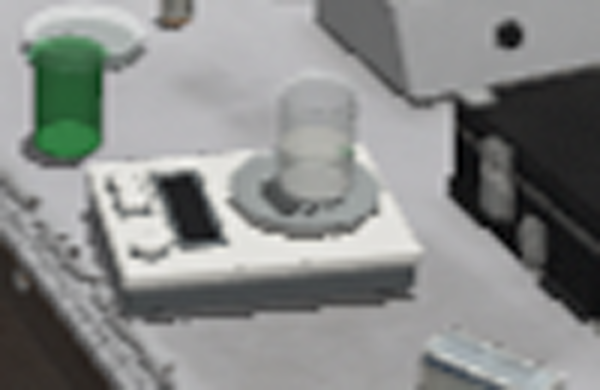

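```bash
python3 - <<'E'
import pickle
from h import *
D=pickle.load(open("c0.pkl","rb"))
for n,o,pts in(("side",(300,235),dict(FL=(92,165),FR=(125,285),BR=(420,250),disp=(190,208),long=(130,190),rnd=(152,243),petri=(83,25))),
           ("scene",(330,235),dict(FL=(90,240),FR=(258,378),BR=(497,240),disp=(243,260),long=(170,262),rnd=(254,320)))):
    for k,(u,v) in pts.items():
        print(n,k,onz(D[n],o[0]+u/6-.4,o[1]+v/6-.4,.043 if k in("long","rnd") else .036).round(3))
    for k,p in dict(flask=(0,0)).items(): pass
c=D["side"];print("eyepieces side", [onz(c,u,v,.38).round(3) for u,v in((338,163),(352,172))], 'petri',onz(c,314,240,.016),'green',onz(c,312,260,.0),'beaker',onz(c,352,268,.046))
E
```

```text
side FL [ 0.425 -0.213  0.036]
side FR [ 0.386 -0.355  0.036]
side BR [ 0.572 -0.388  0.036]
side disp [ 0.461 -0.288  0.036]
side long [ 0.43  -0.263  0.043]
side rnd [ 0.416 -0.328  0.043]
side petri [ 0.501 -0.021  0.036]
scene FL [ 0.422 -0.214  0.036]
scene FR [ 0.381 -0.35   0.036]
scene BR [ 0.567 -0.39   0.036]
scene disp [ 0.461 -0.29   0.036]
scene long [ 0.425 -0.265  0.043]
scene rnd [ 0.412 -0.328  0.043]
eyepieces side [array([ 0.595, -0.051,  0.38 ]), array([ 0.591, -0.182,  0.38 ])] petri [0.51396254 0.00421688 0.016     ] green [ 0.44630797 -0.13367139  0.        ] beaker [ 0.53087067 -0.32478161  0.046     ]
```

```bash
python3 -m jog '-0.02 -0.017 0 0 0 0 0; -0.055 -0.047 0 0 0 0 0; -0.09 -0.077 0 0 0 0 0; -0.125 -0.107 0 0 0 0 0; -0.16 -0.136 0 0 0 0 0' 20
```

```text
t: 0.65
eef_pos: [0.3755, 0.4169, 0.2311]
tool_rot: [-0.0, 0.219, 0.976, -0.0]
contact_force: [0.4, -0.2, -0.0]
gripper_width: 0.144
```

```bash
python3 -m jog '-0.0285 -0.0345 0 0 0 0 0; -0.057 -0.069 0 0 0 0 0; -0.0855 -0.1035 0 0 0 0 0; -0.114 -0.138 0 0 0 0 0; -0.1425 -0.173 0 0 0 0 0'
```

```text
t: 1.15
eef_pos: [0.43, 0.1997, 0.2313]
tool_rot: [0.0, 0.219, 0.976, 0.0]
contact_force: [0.2, -0.3, 0.5]
gripper_width: -0.0
```

```bash
python3 -m jog '-0.0205 -0.039 0 0 0 0 0; -0.041 -0.078 0 0 0 0 0; -0.062 -0.117 0 0 0 0 0; -0.0825 -0.156 0 0 0 0 0; -0.103 -0.195 0 0 0 0 0'
```

```text
t: 1.65
eef_pos: [0.4393, -0.0206, 0.2314]
tool_rot: [0.0, 0.219, 0.976, 0.0]
contact_force: [0.8, -0.1, 1.3]
gripper_width: -0.002
```

```bash
python3 -c "
from station import status
o=status.get_obs();print(o['q'],o['eef_pos'])"
```

```text
[-0.44962747  0.07442812  0.37743258  2.10962011 -0.03372762  0.96266864
  1.07518441] [ 0.43931139 -0.02055066  0.23138812]
```

```bash
python3 -m jog '-0.0125 -0.0405 0 0 0 0 0; -0.025 -0.081 0 0 0 0 0; -0.038 -0.122 0 0 0 0 0; -0.05 -0.1625 0 0 0 0 0; -0.063 -0.203 0 0 0 0 0'
python3 - <<'E'
from h import *
import pickle
c=cam("wrist");cv2.imwrite("pics/w1.png",c["image"][:,:,::-1]);pickle.dump(c,open("w1.pkl","wb"));o=status.get_obs();print(o["eef_pos"],o["q"],c["position"])
E
```

```text
t: 2.15
eef_pos: [0.4091, -0.2308, 0.2314]
tool_rot: [0.0, 0.219, 0.976, 0.0]
contact_force: [0.8, 0.9, -0.3]
gripper_width: -0.003
[ 0.40753382 -0.2378539   0.23199142] [-0.13838732  0.14084498  0.59324515  2.05631038 -0.09180586  0.96735766
  1.6239351 ] [ 0.34718884 -0.20269728  0.37436498]
```

View pics/w1.png

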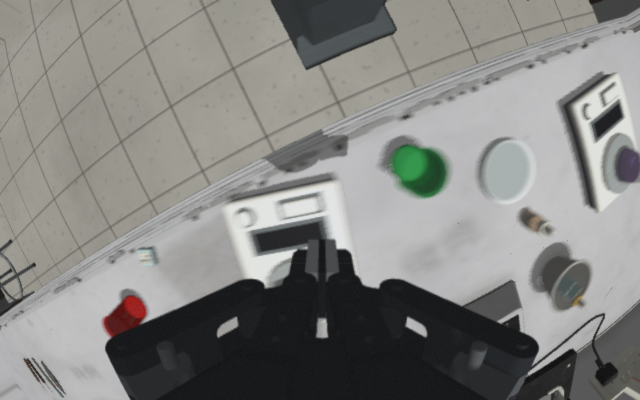

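The wrist view shows the balance keys clearly: round near (247,217), long near (300,207). The arm has settled, so I'll take a sharp picture and measure from it.

```bash
python3 - <<'E'
from h import *
import pickle
c=cam("wrist");pickle.dump(c,open("w2.pkl","wb"));o=status.get_obs();print(o["t"],o["eef_pos"],c["position"],c["orientation"])
cv2.imwrite("pics/w2.png",cv2.resize(c["image"][160:290,200:370,::-1],None,fx=4.5,fy=4.5,interpolation=cv2.INTER_CUBIC))
E
```

```text
2.25 [ 0.40804314 -0.23477717  0.23167837] [ 0.3456976  -0.20874924  0.37479691] [ 0.83836814 -0.11780257 -0.07351615  0.52712123]
```

View pics/w2.png

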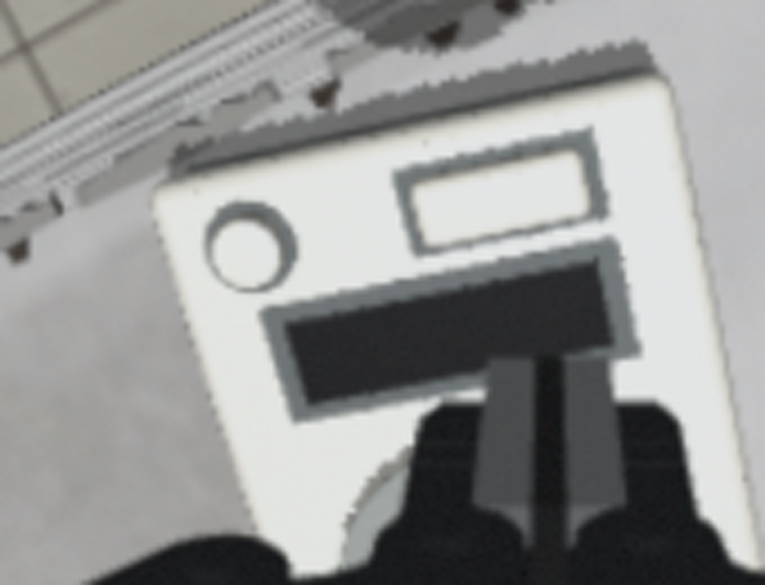

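```bash
python3 - <<'E'
from h import *
import pickle
c=pickle.load(open("w2.pkl","rb"));o=status.get_obs()
f=lambda u,v,z:onz(c,200+(u+.5)/4.5-.5,160+(v+.5)/4.5-.5,z,True)
r=f(243,254,.043);l=f(502,198,.043)
print("round",r,"long",l,"dist",np.linalg.norm(r-l), "yaw",np.arctan2(-(l-r)[0],(l-r)[1]))
print("FL",f(663,72,.036),"FR",f(157,195,.036))
P=o["eef_pos"];print("tip seen",f(550,357,P[2]),P)
T=rot(o["tool_rot"])
for n,p in(("r",r),("l",l)): print(n,T.T@(p-P))
print(T)
E
```

```text
round [ 0.41261781 -0.32795001  0.043     ] long [ 0.42795722 -0.26156992  0.043     ] dist 0.06812938335950577 yaw -0.2270980950666436
FL [ 0.41777152 -0.21236621  0.036     ] FR [ 0.39000225 -0.34351179  0.036     ]
tip seen [ 0.40000529 -0.23488232  0.23167837] [ 0.40804314 -0.23477717  0.23167837]
r [-0.04442049 -0.08149317  0.18891087]
l [-0.029324   -0.01505761  0.18875201]
[[-9.00211801e-01  4.35452136e-01  3.87463788e-04]
 [ 4.35449960e-01  9.00209514e-01 -2.48271416e-03]
 [-1.42990177e-03 -2.06624750e-03 -9.99996843e-01]]
```

```bash
python3 -m jog '-0.022 -0.042 0.02 0 0 0 0; -0.044 -0.085 0.05 0 0 0 0; -0.044 -0.085 0.09 0 0 0 0; -0.044 -0.085 0.13 0 0 0 0; -0.044 -0.085 0.13 0 0 0 0'
python3 -m jog '0 0 0 0 0 0 0; 0 0 0 0 0 0 0; 0 0 0 0 0 0 0'
python3 - <<'E'
from h import *
import pickle
o=status.get_obs();print(o["t"],o["eef_pos"],o["contact_force"])
c=cam("wrist");pickle.dump(c,open("w3.pkl","wb"))
cv2.imwrite("pics/w3.png",cv2.resize(c["image"][160:320,240:440,::-1],None,fx=4,fy=3.7,interpolation=cv2.INTER_CUBIC))
T=rot(o["tool_rot"])
for p in([.413,-.328,.043],[.428,-.262,.043]):print(T.T@(np.array(p)-o["eef_pos"]))
E
```

```text
t: 2.75
eef_pos: [0.4101, -0.3223, 0.0968]
tool_rot: [-0.005, 0.219, 0.976, 0.001]
contact_force: [-0.9, 0.1, 0.7]
gripper_width: 0.0
t: 3.05
eef_pos: [0.4148, -0.3252, 0.1034]
tool_rot: [0.002, 0.219, 0.976, -0.0]
contact_force: [0.5, -0.0, 0.6]
gripper_width: 0.004
3.05 [ 0.41475869 -0.32522349  0.10340452] [ 0.47127307 -0.04810071  0.62468988]
[ 0.00063965 -0.00328287  0.06040134]
[0.01524949 0.06280458 0.06036792]
```

View pics/w3.png

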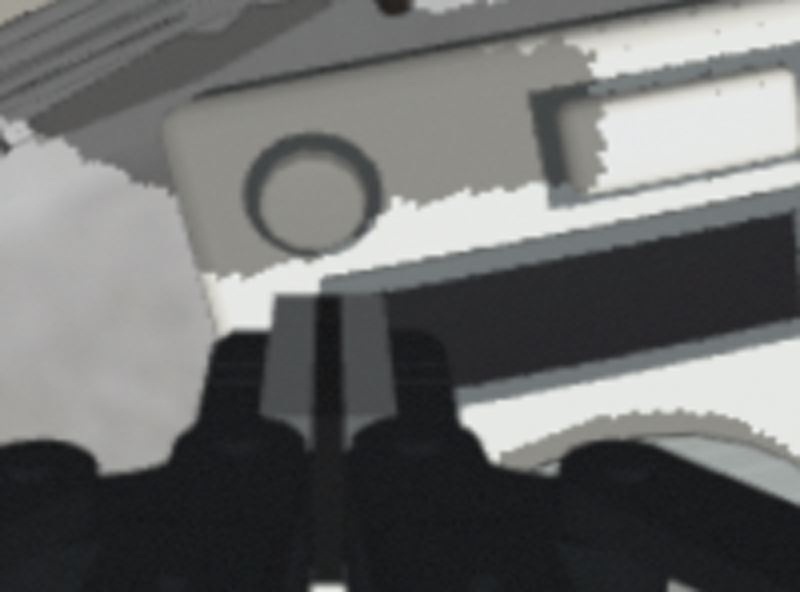

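```bash
python3 -m jog '0 0 0 0 0 0 0; 0 0 0 0 0 0 0; 0 0 0 0 0 0 0; 0 0 0 0 0 0 0; 0 0 0 0 0 0 0'
python3 - <<'E'
from h import *
import pickle
c=pickle.load(open("w3.pkl","rb"));o=status.get_obs()
r=onz(c,240+(313+.5)/4-.5,160+(203+.5)/3.7-.5,.043,True);print(r)
print(o["t"],o["eef_pos"])
tip=onz(c,240+330/4-.5,160+295/3.7-.5,.1034,True);print("tip",tip)
T=rot(o["tool_rot"])
for p in(r,[.413,-.328,.043],[.428,-.262,.043]):print(T.T@(np.array(p)-o["eef_pos"]))
E
```

```text
t: 3.6
eef_pos: [0.4132, -0.3249, 0.1013]
tool_rot: [-0.0, 0.219, 0.976, 0.0]
contact_force: [0.6, 0.1, 0.2]
gripper_width: -0.001
[ 0.41249548 -0.32763153  0.043     ]
3.6 [ 0.41320712 -0.32490246  0.10128012]
tip [ 0.40725234 -0.32226172  0.1034    ]
[-0.00052859 -0.00277122  0.05828008]
[-0.00114223 -0.00288854  0.05828003]
[0.01352406 0.06318642 0.0582812 ]
```

```bash
python3 -m jog '-0.001 -0.003 0.012 0 0 0 0; -0.001 -0.003 0.026 0 0 0 0; -0.001 -0.003 0.038 0 0 0 0; -0.001 -0.003 0.046 0 0 0 0; -0.001 -0.003 0.05 0 0 0 0'
python3 -m jog '0 0 0 0 0 0 0; 0 0 0 0 0 0 0; 0 0 0 0 0 0 0; 0 0 0 0 0 0 0'
```

```text
t: 4.1
eef_pos: [0.4121, -0.3276, 0.0498]
tool_rot: [-0.001, 0.219, 0.976, 0.0]
contact_force: [-0.6, -0.1, -0.5]
gripper_width: -0.005
t: 4.5
eef_pos: [0.4132, -0.3282, 0.0517]
tool_rot: [0.0, 0.219, 0.976, -0.0]
contact_force: [0.4, 0.0, 0.8]
gripper_width: -0.002
```

```bash
python3 -m jog '0 0 0.004 0 0 0 0; 0 0 0.007 0 0 0 0; 0 0 0.01 0 0 0 0; 0 0 0.012 0 0 0 0; 0 0 0.013 0 0 0 0'
```

```text
t: 5.0
eef_pos: [0.4129, -0.328, 0.0382]
tool_rot: [-0.0, 0.219, 0.976, 0.0]
contact_force: [-0.2, 2.1, 3.7]
gripper_width: 0.001
```

```bash
python3 -m jog '0 0 0 0 0 0 0; 0 0 0 0 0 0 0'
```

```text
t: 5.2
eef_pos: [0.4129, -0.3279, 0.0384]
tool_rot: [0.0, 0.219, 0.976, 0.0]
contact_force: [-0.4, 1.5, 3.1]
gripper_width: 0.001
```

```bash
python3 -m jog '0 0 0.001 0 0 0 0; 0 0 0.001 0 0 0 0; 0 0 0.001 0 0 0 0; 0 0 0.001 0 0 0 0'
python3 - <<'E'
from h import *
import pickle
c=cam("wrist")
cv2.imwrite("pics/w4.png",cv2.resize(c["image"][160:320,240:440,::-1],None,fx=4,fy=3.7,interpolation=cv2.INTER_CUBIC))
o=status.get_obs();print(o["t"],o["eef_pos"],o["contact_force"])
E
```

```text
t: 5.6
eef_pos: [0.4129, -0.3279, 0.0373]
tool_rot: [0.0, 0.219, 0.976, 0.0]
contact_force: [-1.0, 1.4, 5.5]
gripper_width: 0.001
5.65 [ 0.412905   -0.32795301  0.03731878] [-0.70172504  0.94948036  3.6618788 ]
```

View pics/w4.png

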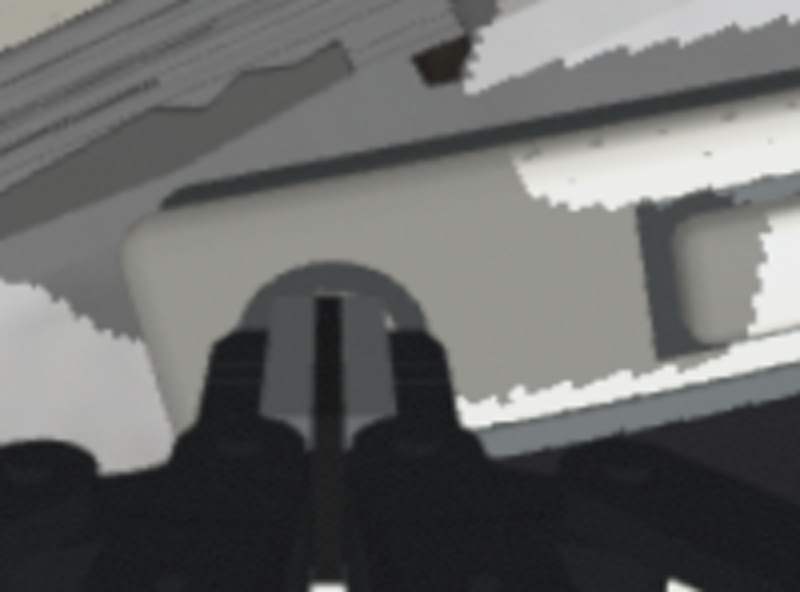

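The fingers are centred on the round key and it is clearly down: tip at z 37.3 mm, about 4–5 N, more than 0.5 s. Now I'll release it and move over the long key.

```bash
python3 -m jog '0 0 -0.006 0 0 0 0; 0 0 -0.014 0 0 0 0; 0 0 -0.022 0 0 0 0; 0.005 0.02 -0.027 0 0 0 0; 0.01 0.042 -0.03 0 0 0 0'
python3 -m jog '0.004 0.016 0 0 0 0 0; 0.005 0.021 0 0 0 0 0; 0.005 0.021 0 0 0 0 0; 0.005 0.021 0 0 0 0 0; 0.005 0.021 0 0 0 0 0'
python3 - <<'E'
from h import *
import pickle
c=cam("wrist");pickle.dump(c,open("w5.pkl","wb"))
cv2.imwrite("pics/w5.png",cv2.resize(c["image"][160:320,200:400,::-1],None,fx=4,fy=3.7,interpolation=cv2.INTER_CUBIC))
o=status.get_obs();print(o["t"],o["eef_pos"],o["contact_force"])
T=rot(o["tool_rot"]);print(T.T@(np.array([.428,-.262,.043])-o["eef_pos"]))
E
```

```text
t: 6.15
eef_pos: [0.4217, -0.2864, 0.0683]
tool_rot: [0.001, 0.22, 0.975, -0.0]
contact_force: [0.8, 0.6, 0.1]
gripper_width: -0.001
t: 6.65
eef_pos: [0.4259, -0.2658, 0.0674]
tool_rot: [0.0, 0.22, 0.976, -0.0]
contact_force: [-0.6, 0.1, 0.3]
gripper_width: 0.003
6.7 [ 0.42589607 -0.26568673  0.06734628] [-1.02077473  0.30916751  0.17141753]
[-0.00031557  0.00424483  0.02434424]
```

View pics/w5.png

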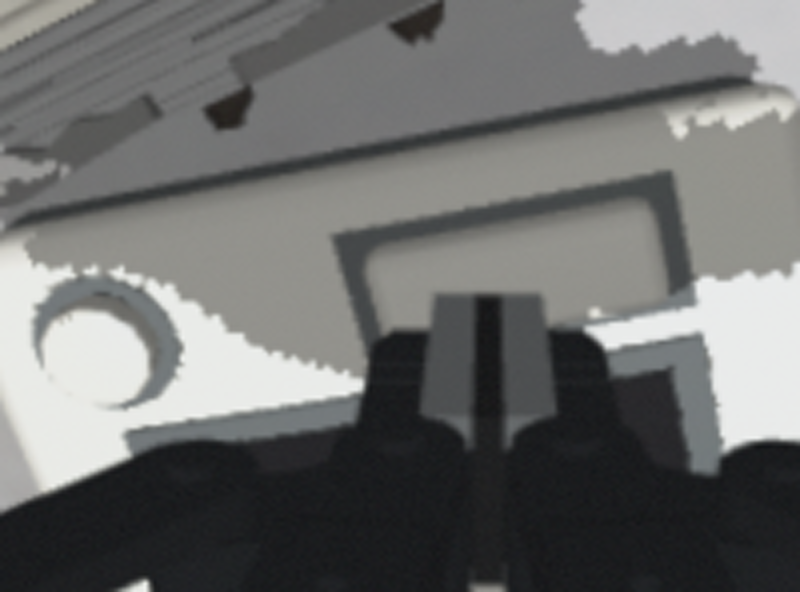

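The round key is back up at (95,355) in the crop, and the hand is over the long key. Next I'll shift 4 mm along tool y and press.

```bash
python3 -m jog '0 0.004 0.005 0 0 0 0; 0 0.004 0.011 0 0 0 0; 0 0.004 0.016 0 0 0 0; 0 0.004 0.016 0 0 0 0; 0 0.004 0.016 0 0 0 0'
python3 -m jog '0 0 0.004 0 0 0 0; 0 0 0.007 0 0 0 0; 0 0 0.01 0 0 0 0; 0 0 0.012 0 0 0 0; 0 0 0.0135 0 0 0 0'
python3 -m jog '0 0 0 0 0 0 0; 0 0 0 0 0 0 0'
```

```text
t: 7.2
eef_pos: [0.4277, -0.2611, 0.051]
tool_rot: [-0.0, 0.219, 0.976, -0.0]
contact_force: [-0.1, 0.8, -1.0]
gripper_width: 0.0
t: 7.7
eef_pos: [0.428, -0.2611, 0.0378]
tool_rot: [0.0, 0.219, 0.976, 0.0]
contact_force: [-0.9, 1.4, 4.6]
gripper_width: -0.001
t: 7.9
eef_pos: [0.428, -0.2611, 0.0379]
tool_rot: [0.0, 0.219, 0.976, 0.0]
contact_force: [-1.0, 0.2, 3.6]
gripper_width: 0.001
```

```bash
python3 -m jog '0 0 0.0005 0 0 0 0; 0 0 0.0005 0 0 0 0; 0 0 0.0005 0 0 0 0'
python3 - <<'E'
from h import *
c=cam("wrist")
cv2.imwrite("pics/w6.png",cv2.resize(c["image"][160:320,200:400,::-1],None,fx=4,fy=3.7,interpolation=cv2.INTER_CUBIC))
E
```

```text
t: 8.2
eef_pos: [0.428, -0.2611, 0.0374]
tool_rot: [0.0, 0.219, 0.976, 0.0]
contact_force: [-0.5, 0.2, 4.4]
gripper_width: -0.002
```

View pics/w6.png

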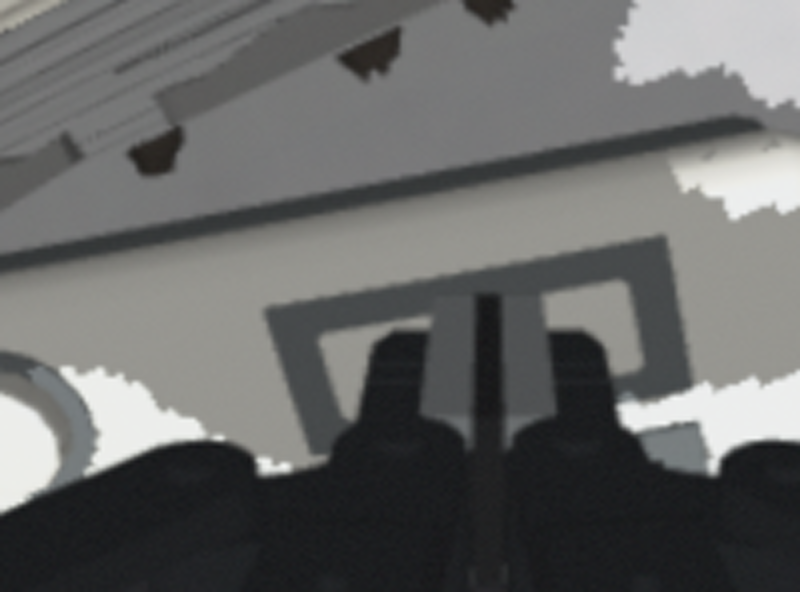

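The long key is down with the tips centred on it, and the round key is up. Now I'll retreat straight up.

```bash
python3 -m jog '0 0 -0.006 0 0 0 0; 0 0 -0.02 0 0 0 0; 0 0 -0.045 0 0 0 0; 0 0 -0.08 0 0 0 0; 0 0 -0.11 0 0 0 0'
python3 -m jog '0.01 0 -0.015 0 0 0 0; 0.02 0 -0.02 0 0 0 0; 0.02 0 -0.02 0 0 0 0; 0.02 0 -0.02 0 0 0 0; 0.02 0 -0.02 0 0 0 0'
python3 - <<'E'
from h import *
c=cam("wrist");cv2.imwrite("pics/w7.png",c["image"][:,:,::-1])
c=cam("side");cv2.imwrite("pics/s7.png",cv2.resize(c["image"][180:340,260:460,::-1],None,fx=4,fy=3.7,interpolation=cv2.INTER_CUBIC))
o=status.get_obs();print(o["t"],o["eef_pos"],o["contact_force"])
E
```

```text
t: 8.75
eef_pos: [0.4275, -0.2612, 0.1493]
tool_rot: [-0.0, 0.219, 0.976, -0.0]
contact_force: [-0.1, -0.3, 0.0]
gripper_width: 0.004
t: 9.25
eef_pos: [0.4096, -0.2522, 0.1666]
tool_rot: [-0.001, 0.219, 0.976, -0.0]
contact_force: [-0.2, 0.5, 0.2]
gripper_width: 0.003
9.35 [ 0.40969097 -0.25243426  0.16658774] [ 0.26673146  0.09199703 -0.41318461]
```

View pics/w7.png

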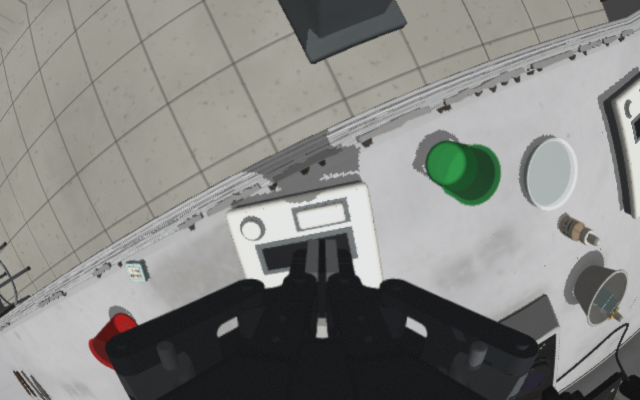

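View pics/s7.png

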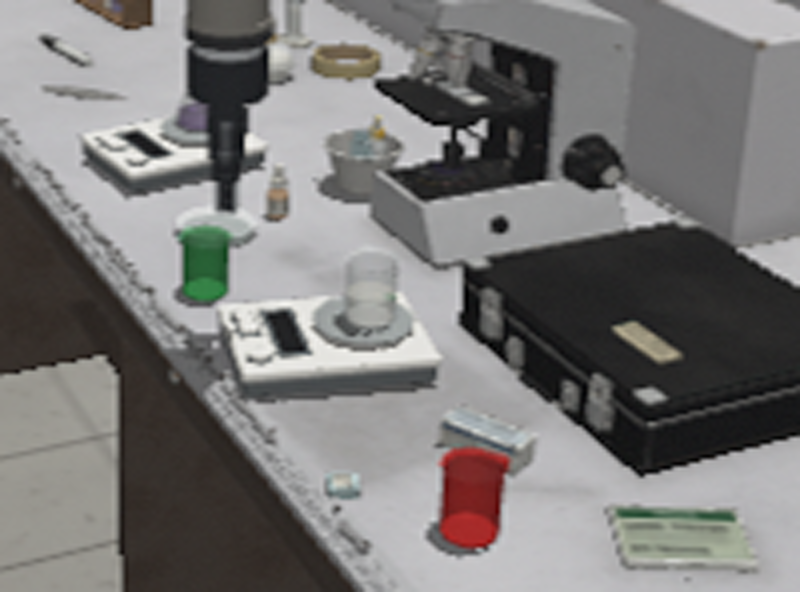

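Both keys are up, at (250,229) and (320,215) in the wrist view. The hand is clear, and the beaker and the other things stand where they were.

```bash
python3 -c "
from station import workorder
print(workorder.hand_in())"
```

```text
the job is handed in; nothing more can be done
None
```

I pressed the two keys on the beaker's balance (the right-hand one), round key first and then long key, and handed the job in at about 9.4 s of the 48 s allowed.

- **Round key:** held down for about 0.6 to 0.7 s. The tip went to z ≈ 37.3 mm, about 5.7 mm of travel, with 3 to 5.5 N measured. The wrist camera showed it back up before I pressed the long key.
- **Long key:** held down for about 0.5 s. The tip went to z ≈ 37.4 mm, with 3.6 to 4.6 N measured.
- **Final state:** the tip was at z ≈ 167 mm with contact force near zero. By eye in the last pictures, both keys are up, and the beaker and the things around it stand where they were. The hand hid part of the flask in the side view.

- **Travel reading:** partway through the round-key press, the force reading implied about 1 mm less travel than the tip height did (about 3.6 mm against 4.6 mm). I pressed 1 mm further to be safe.
- **Key positions:** the three cameras agreed on where the keys are to within about 5 mm.

The interface gives no direct reading of key travel, so the presses are inferred from tip height, force and pictures.

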